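Rack the solder spools by size

TASK

Put the four solder spools on the rack, one flat down over each post, in order of size: the smallest on the post nearest the soldering-iron stand, then each next larger one along, the largest at the other end. Leave the iron stand and the multimeter where they are.

Things in the scene. Friction and masses are not known exactly. Their poses are not given: they have to be found in the camera images.
- spool_a: the smallest of four spools of solder wire, lying flat on the bench with its axis upright: white flanges, grey metal winding, 42 mm across the flanges, 24 mm high, with a 24 mm hole right through along its axis. Origin: centre of its underside; z up along the axis.
- spool_b: the second smallest of four spools of solder wire, lying flat on the bench with its axis upright: white flanges, grey metal winding, 50 mm across the flanges, 30 mm high, with a 24 mm hole right through along its axis. Origin: centre of its underside; z up along the axis.
- spool_c: the second largest of four spools of solder wire, lying flat on the bench with its axis upright: white flanges, grey metal winding, 58 mm across the flanges, 36 mm high, with a 24 mm hole right through along its axis. Origin: centre of its underside; z up along the axis.
- spool_d: the largest of four spools of solder wire, lying flat on the bench with its axis upright: white flanges, grey metal winding, 66 mm across the flanges, 42 mm high, with a 24 mm hole right through along its axis. Origin: centre of its underside; z up along the axis.
- post_1: fixed dark steel post 1 of 4 along the rack, post_1 at lowest y, post_4 at highest; 8 mm thick, 18 mm high, round top, thin dark 26 mm disc at its foot. The rack: fixed flat grey board 345 x 86 x 15 mm, posts 85 mm apart in a row along its middle. Origin: foot of the post on the board's top face; z up, y along the row towards post_4.
- post_2: fixed dark steel post 2 of 4 along the rack, post_1 at lowest y, post_4 at highest; 8 mm thick, 18 mm high, round top, thin dark 26 mm disc at its foot. The rack: fixed flat grey board 345 x 86 x 15 mm, posts 85 mm apart in a row along its middle. Origin: foot of the post on the board's top face; z up, y along the row towards post_4.
- post_3: fixed dark steel post 3 of 4 along the rack, post_1 at lowest y, post_4 at highest; 8 mm thick, 18 mm high, round top, thin dark 26 mm disc at its foot. The rack: fixed flat grey board 345 x 86 x 15 mm, posts 85 mm apart in a row along its middle. Origin: foot of the post on the board's top face; z up, y along the row towards post_4.
- post_4: fixed dark steel post 4 of 4 along the rack, post_1 at lowest y, post_4 at highest; 8 mm thick, 18 mm high, round top, thin dark 26 mm disc at its foot. The rack: fixed flat grey board 345 x 86 x 15 mm, posts 85 mm apart in a row along its middle. Origin: foot of the post on the board's top face; z up, y along the row towards post_4.
- iron_stand: soldering-iron stand: blue base 135 x 75 mm with a yellow sponge on its robot side and a steel holder with the iron, black handle leaning away from the robot, 150 mm high. Off one end of the rack (left or right), about 0.3 m from its middle. Origin: centre of the base's underside; x along its long side towards the handle.
- multimeter: red multimeter lying on its back, 135 x 70 x 40 mm, with a dial and a display, off the other end of the rack. A bystander. Origin: centre of its underside; x along its long side, towards the display.
Not all that is in view belongs to the job. What is shaped like the spool_d but blue or red is not meant.

How it is judged:
By the outcome, as a careful person would: the job done as asked, in the order asked, and still so for the second after the job is handed in, with the robot touching nothing.
It also fails if it takes over 109 s, if anything falls off the work surface, if the arm or the gripper's body presses on something with over 40 N, if the wrist force passes 120 N, or if a joint passes its speed limit or range.

ROBOT

A 6-joint arm with a two-finger parallel gripper is mounted at the origin on the work surface. World frame = base frame: x ahead of the robot, y to its left, z up, the work surface at z = 0. Lengths are in m, angles in degrees, forces in N, time in s.
With the tool pointing down it reaches from about 0.3 to 1 m from the base axis. Payload 5.1 kg.
Tool frame: the origin (TCP) lies on the centre line of the jaws, within the pads' length; the fingertips stand 11 mm ahead of it and the grasp point (between the pads) lies 8 mm behind it; z points along the fingers, y is the line along which they close (so a half turn about z gives the same grasp; the last joint's range is limited). The gripper opens to 95 mm and grips with 3 to 60 N. Pads are 20 mm wide; open, the fingers measure 119 mm over their backs; the gripper's body (75 mm by 180 mm) begins 59 mm behind the grasp point.
Start: joints at [61.845, 7.093, 94.555, -0, 78.352, -4.733], TCP at [0.258, 0.596, 0.197] pointing down, gripper open.
Joint ranges: [-149.61, 149.61], [-58.7, 133.49], [1.44, 155.28], [-77.14, 257.14], [18.33, 153.61], [-166.67, 166.67]. Speed limits (degrees/s): [147.25, 147.25, 180, 180, 180, 180].

INTERFACE

Orientations are given as [roll, pitch, yaw] about the fixed x, y, z axes, in that order (R = Rz(yaw) Ry(pitch) Rx(roll)).
In Python, from rig import r gives the robot as it stands.
- The arm moves only by the shell command python3 -m jog 'ROWS' [FORCE]. ROWS is JSON, a list of rows, each a list of 3 entries, a list of its own where there are three numbers: the shift along the tool's x, y, z normalised to -1 to 1, where 1 is 0.5 m, then the turn about the tool's z normalised to -1 to 1, where 1 is 120 degrees, then the opening, from 0 (shut) to 1 (fully open). In form: [[[dx, dy, dz], twist, grip], ...]. A call has exactly 10 rows; each row is the pose to reach, as a shift and turn from the pose commanded when the call began, along the tool's axes at that moment; what a row does not reach only later rows make up. A row lasts 1/8 s, in which the tool goes at most 62.5 mm and 10.7 degrees, less where a joint would pass 70% of its speed; a pose out of reach is approached as far as the arm can. A call with a number of a shift or a turn outside -1 to 1 is refused whole. A call with a gripper value outside its range is refused whole. The fingers move at their own pace and stop on an object; FORCE is the grip in N (left out, the last holds). Time passes only in rows, so rows that repeat a pose let the fingers close, or fill a call up. It gives the time, the measured TCP pose, the force, the opening and the grip force at its end, in the units of the state.
- r.get_obs(): the state, without advancing time (a new reading comes with each control period).
- r.capture(name): name is "side" or "top" or "wrist"; returns (picture, depth): 480x640x3 uint8, red, green, blue; 480x640 float32, m along the optical axis (not along the pixel's ray), 0 where there is no reading.
- r.camera_params(name): a dict with "fx", "fy", "cx", "cy" (pixels), "k1" (the pictures are not rectified: a ray, as slopes to the right and down, at radius r is drawn at 1 + k1 r^2 times it, then the intrinsics apply), "extrinsics" (4x4, takes a point from world to camera coordinates). Camera axes: x right, y up, looking along -z (the intrinsics and any distortion apply to the point x, -y, -z); pixel columns grow to the right and rows downward; lengths in m; the calibration is good to about 2 mm. A picture is of the moment at which its call begins: read the wrist's pose just before it. camera_params takes no time and is no camera call; for the wrist camera it gives the pose at the moment of the call.
- r.finish_job(): hands the job in; it is judged then, once.
The state is a dict: "time_s": time; "joints": joint angles; "dq": joint speeds; "joint_efforts": joint torques, N m; "position": TCP position; "ee_rot": TCP orientation; "force": force on the tool from outside, world axes, zero at the start; "ft_torque": the same for the moment, N m; "finger_gap": finger opening in m; "grasp_force": force on a finger pad.
Only numpy, scipy, OpenCV 4.12 (cv2) and the standard library are available. Lean on these libraries where they do the work, as an engineer would, in place of code of your own. Each camera call takes 0.05 s, during which the arm holds its last target. There are 200 camera calls.

## Working session

There is one attempt and no reset: what is moved stays moved. The work goes in short steps, Python scripts to look and compute and a shell command to move; the robot and the scene stay as the last step left them, time stands still between calls to the robot, and variables do not carry over. Pictures are saved under pics/ and viewed, at most 14 in all, crops included, and the job is handed in when it is done.

```bash
mkdir -p pics; ls; python3 - <<'E'
from rig import r
import cv2,numpy as np
o=r.get_obs();print(o)
for n in("top","side"):
    p,d=r.capture(n);cv2.imwrite(f"pics/{n}0.png",p[:,:,::-1]);np.savez(f"{n}0.npz",p=p,d=d)
    print(n,r.camera_params(n))
E
```

```text
pics
{'time_s': 0.0, 'joints': array([ 6.18454622e+01,  7.13546012e+00,  9.46331833e+01, -2.06883971e-03,
        7.83523600e+01, -4.73391712e+00]), 'dq': array([ 0.00610351, -0.02890379,  0.0295492 , -0.02946204,  0.02886093,
        0.09633659]), 'joint_efforts': array([-2.23519077e-03, -4.17589080e+01, -3.59939754e+01,  7.72596127e-02,
        4.89482016e-02, -1.43242291e-04]), 'position': array([0.25808943, 0.59582508, 0.19607418]), 'ee_rot': array([-1.79879242e+02, -7.96778027e-03,  1.56579791e+02]), 'force': array([-0.50887552,  0.36992966, -0.31007867]), 'ft_torque': array([0.02902195, 0.00712889, 0.04037105]), 'grasp_force': 0.0, 'finger_gap': 0.09481846420414804}
top {'fx': 599.1320370340013, 'fy': 599.1320370340013, 'cx': 299.6243773327153, 'cy': 236.09242159017998, 'k1': -0.011615881440490108, 'extrinsics': array([[ 2.22826907e-02, -9.99748746e-01,  2.43443497e-03,
        -1.20721194e-02],
       [ 9.93796662e-01,  2.24152787e-02,  1.08930021e-01,
        -4.80088793e-01],
       [-1.08957220e-01, -7.92062288e-06,  9.94046440e-01,
        -1.29453927e+00],
       [ 0.00000000e+00,  0.00000000e+00,  0.00000000e+00,
         1.00000000e+00]])}
side {'fx': 498.0541049698541, 'fy': 498.0541049698541, 'cx': 321.38725550946106, 'cy': 235.6909509463742, 'k1': -0.07195437926077654, 'extrinsics': array([[-0.99566229, -0.09155795, -0.01654513,  0.50508345],
       [ 0.05623446, -0.73386326,  0.67696558, -0.05359155],
       [-0.07412344,  0.6730987 ,  0.73582869, -0.90965739],
       [ 0.        ,  0.        ,  0.        ,  1.        ]])}
```

View pics/top0.png

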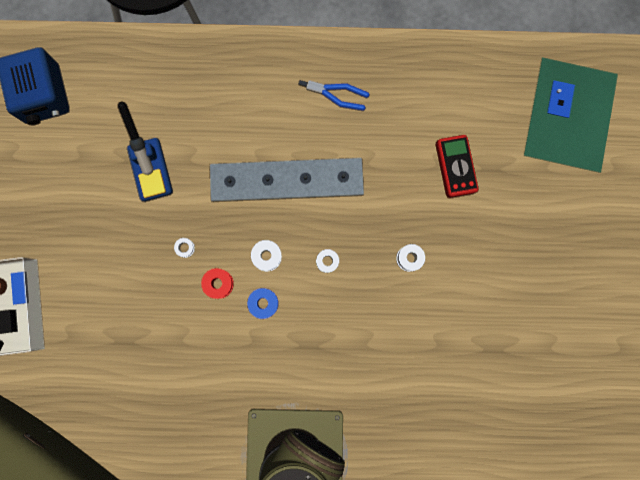

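View pics/side0.png

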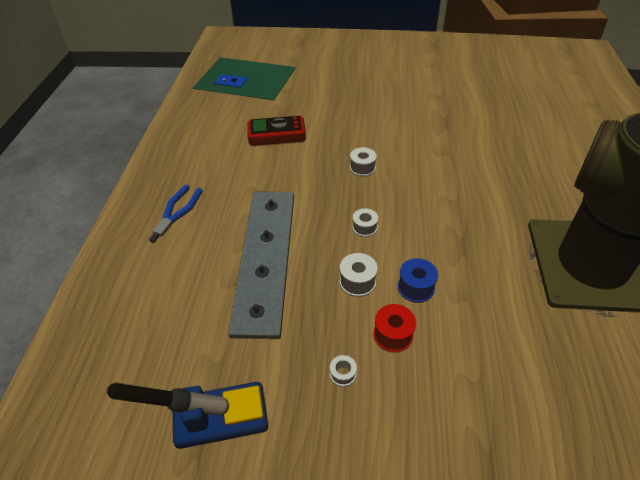

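The top picture shows the iron stand at the left (150,170), which is the post_4 end. The posts are at (230,181), (268,180), (305,178) and (343,176). The spools are a (184,247), d (266,255), b (327,261) and c (411,258), with red and blue decoys at (217,283) and (263,303). The side view agrees.

```bash
cat > h.py <<'E'
import numpy as np,cv2
from rig import r
def back(P,uv,z=None,d=None):
    """pixel(s)->world, on plane z or at optical depth d"""
    K=np.array([[P["fx"],0,P["cx"]],[0,P["fy"],P["cy"]],[0,0,1.]])
    s=cv2.undistortPoints(np.float64(uv).reshape(-1,1,2),K,np.array([P["k1"],0,0,0.]))[:,0]
    E=np.array(P["extrinsics"]);R,t=E[:3,:3],E[:3,3]
    ray=np.c_[s[:,0],-s[:,1],-np.ones(len(s))]@R   # R^T applied
    c=-R.T@t
    k=(z-c[2])/ray[:,2] if d is None else np.asarray(d)
    return c+ray*k[:,None]
def proj(P,X):
    E=np.array(P["extrinsics"]);q=np.asarray(X)@E[:3,:3].T+E[:3,3]
    s=np.c_[q[:,0]/-q[:,2],-q[:,1]/-q[:,2]];s=s*(1+P["k1"]*(s**2).sum(1))[:,None]
    return s*[P["fx"],P["fy"]]+[P["cx"],P["cy"]]
E
python3 - <<'E'
from h import *
f=np.load("top0.npz");p,d=f["p"].astype(int),f["d"];P=r.camera_params("top")
v,u=np.indices(d.shape)
W=back(P,np.c_[u.ravel(),v.ravel()],d=d.ravel()).reshape(480,640,3)
# spools: by depth height band around, top face pixels
for n,(cu,cv_),h,D in [("a",(184,247),.024,.042),("b",(327,261),.030,.050),("c",(411,258),.036,.058),("d",(266,255),.042,.066),("red",(217,283),.042,.066),("blue",(263,303),.042,.066)]:
    roi=(abs(u-cu)<20)&(abs(v-cv_)<20)&(d>0)
    m=roi&(W[...,2]>h-.008)
    if n in"abcd": m&=(p.min(2)>150)
    pts=np.c_[u[m],v[m]].astype(np.int32)
    w=back(P,pts,z=h)
    (c,rad)=cv2.minEnclosingCircle(w[:,:2].astype(np.float32))
    print(n,m.sum(),"zmed",np.median(W[m][:,2]).round(4),"mean",w[:,:2].mean(0).round(4),"circ",np.round(c,4),"diam",round(2*rad,4))
# discs: dark pixels on the board
L=[]
for n,c in zip("4321",[(230,181),(268,180),(305,178),(343,176)]):
    m=(abs(u-c[0])<12)&(abs(v-c[1])<12)&(p.max(2)<75)
    w=back(P,np.c_[u[m],v[m]],z=.016); cc,rad=cv2.minEnclosingCircle(w[:,:2].astype(np.float32))
    L.append(cc);print("post",n,m.sum(),w[:,:2].mean(0).round(4),np.round(cc,4),"D",round(2*rad,4))
L=np.array(L);print(np.diff(L,axis=0).round(4),np.linalg.norm(np.diff(L,axis=0),axis=1).round(4))
print("board z",np.median(W[185:195,240:340,2]),"table z",np.median(W[210:230,210:360,2]))
m=(W[...,2]>.01)&(W[...,2]<.022)&(u>200)&(u<372)&(v>150)&(v<208)
w=back(P,np.c_[u[m],v[m]],z=.015)[:,:2].astype(np.float32);print("board rect",cv2.minAreaRect(w))
E
```

```text
a 183 zmed 0.0238 mean [0.4494 0.2551] circ [0.4494 0.2551] diam 0.0421
b 308 zmed 0.0306 mean [ 0.427  -0.0627] circ [ 0.4268 -0.0627] diam 0.0495
c 447 zmed 0.0362 mean [ 0.4378 -0.2463] circ [ 0.4377 -0.246 ] diam 0.0577
d 619 zmed 0.0425 mean [0.4348 0.072 ] circ [0.4348 0.0719] diam 0.0658
red 638 zmed 0.0426 mean [0.3717 0.177 ] circ [0.3719 0.1768] diam 0.066
blue 639 zmed 0.0423 mean [0.3309 0.0764] circ [0.3311 0.0763] diam 0.0657
post 4 80 [0.6025 0.1588] [0.6027 0.1588] D 0.0228
post 3 84 [0.6075 0.074 ] [0.6076 0.0737] D 0.0236
post 2 83 [ 0.6136 -0.0108] [ 0.6135 -0.0104] D 0.0236
post 1 86 [ 0.6186 -0.0954] [ 0.6187 -0.0956] D 0.0238
[[ 0.0048 -0.0851]
 [ 0.006  -0.0841]
 [ 0.0052 -0.0852]] [0.0852 0.0843 0.0854]
board z 0.015400618404197264 table z 0.0004046135695520148
board rect ((0.6101683378219604, 0.03196793794631958), (0.08882613480091095, 0.34415462613105774), 3.7160935401916504)
```

Every measurement agrees with the given sizes: diameters within 0.5 mm, post pitch about 85 mm, heights right. I'll turn the jaws to close along world x (yaw 90) while moving above spool_a.

```bash
python3 -m jog '[[[-0.09,-0.07,0],0.08,1],[[-0.2,-0.15,0],0.16,1],[[-0.3,-0.23,0],0.24,1],[[-0.4,-0.305,0],0.32,1],[[-0.5,-0.38,0],0.4,1],[[-0.58,-0.44,0],0.48,1],[[-0.622,-0.473,0],0.555,0.8],[[-0.622,-0.473,0],0.555,0.8],[[-0.622,-0.473,0],0.555,0.8],[[-0.622,-0.473,0],0.555,0.8]]' 20; python3 -c "
from rig import r
o=r.get_obs();print(o['position'],o['ee_rot'],o['joints'])"
```

```text
time_s: 1.35
position: [0.4492, 0.2567, 0.1972]
ee_rot: [-180.0, -0.0, 90.1]
force: [-1.3, 0.4, -0.4]
finger_gap: 0.0765
grasp_force: 0.0
[0.44915209 0.2567171  0.19716489] [-1.79975229e+02 -1.19808688e-03  9.01262474e+01] [ 2.37969864e+01 -9.94237367e+00  1.11287054e+02  1.12614163e-02
  7.86775253e+01  2.36685256e+01]
```

```bash
python3 -m jog '[[[-0.003,0,0.1],0,0.8],[[-0.003,0,0.2],0,0.8],[[-0.003,0,0.29],0,0.8],[[-0.003,0,0.34],0,0.8],[[-0.003,0,0.363],0,0.8],[[-0.003,0,0.363],0,0.8],[[-0.003,0,0.363],0,0],[[-0.003,0,0.363],0,0],[[-0.003,0,0.363],0,0],[[-0.003,0,0.363],0,0]]' 20
```

```text
time_s: 2.6
position: [0.45, 0.2543, 0.0162]
ee_rot: [180.0, -0.0, 90.0]
force: [-0.3, 0.9, -0.2]
finger_gap: 0.0417
grasp_force: 0.0
```

```bash
python3 -m jog '[[[0,0,0],0,0],[[0,0,0],0,0],[[0,0,-0.02],0,0],[[0,0,-0.06],0,0],[[0,0,-0.12],0,0],[[0,0,-0.18],0,0],[[0,0,-0.2],0,0],[[0,0,-0.2],0,0],[[0,0,-0.2],0,0],[[0,0,-0.2],0,0]]' 20; python3 - <<'E'
from h import *
p,d=r.capture("wrist");cv2.imwrite("pics/w1.png",p[:,:,::-1])
E
```

```text
time_s: 3.85
position: [0.4489, 0.2539, 0.1143]
ee_rot: [-179.9, 0.1, 90.0]
force: [-0.9, 0.1, -0.6]
finger_gap: 0.0007
grasp_force: 0.0
```

View pics/w1.png

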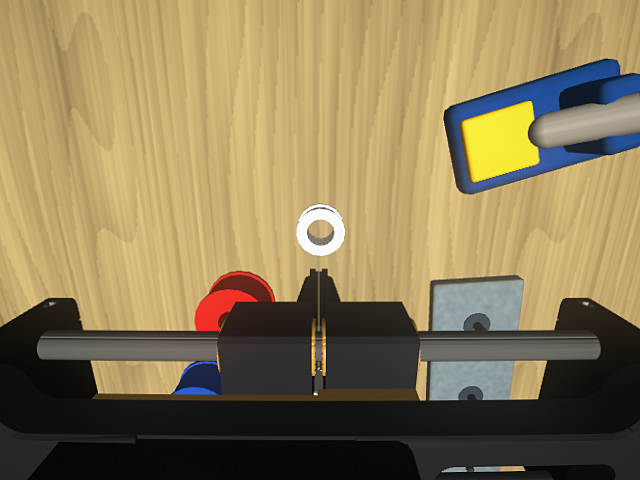

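The wrist picture shows the jaws shut and empty, with spool_a still flat at (320,230), ahead of the fingers. It slipped out, so I'll measure again.

```bash
cat >> h.py <<'E'
def white(n,box,h,name=None):
    P=r.camera_params(n);p,d=r.capture(n)
    if name: cv2.imwrite(name,p[:,:,::-1])
    v,u=np.indices(d.shape)
    m=(abs(u-box[0])<box[2])&(abs(v-box[1])<box[2])&(p.min(2)>150)&(d>0)
    W=back(P,np.c_[u[m],v[m]],d=d[m]);k=W[:,2]>h-.006
    w=back(P,np.c_[u[m],v[m]][k],z=h)[:,:2].astype(np.float32)
    c,rad=cv2.minEnclosingCircle(w)
    return np.round(c,4),round(2*rad,4),np.median(W[k,2]).round(4),W
E
python3 - <<'E'
from h import *
print(r.get_obs()['position'])
print("wrist",white("wrist",(320,228,32),.024)[:3])
print("top",white("top",(184,247,25),.024,"pics/t1.png")[:3])
P=r.camera_params("wrist");c=-np.array(P["extrinsics"])[:3,:3].T@np.array(P["extrinsics"])[:3,3];print("cam",c)
E
```

```text
[0.44903288 0.25396307 0.11455582]
wrist (array([0.4501, 0.2561]), 0.0421, np.float64(0.0234))
top (array([0.4518, 0.2497]), 0.0396, np.float64(0.0246))
cam [0.44885902 0.33542501 0.30164139]
```

```bash
python3 -m jog '[[[0.002,0,0],0,0.65],[[0.002,0,0],0,0.65],[[0.002,0,0],0,0.65],[[0.002,0,0],0,0.65],[[0.002,0,0],0,0.65],[[0.002,0,0.08],0,0.65],[[0.002,0,0.15],0,0.65],[[0.002,0,0.19],0,0.65],[[0.002,0,0.202],0,0.65],[[0.002,0,0.202],0,0.65]]' 30
```

```text
time_s: 5.25
position: [0.4499, 0.2553, 0.0151]
ee_rot: [180.0, 0.0, 90.0]
force: [0.3, 0.4, 0.1]
finger_gap: 0.0617
grasp_force: 0.0
```

```bash
python3 -m jog '[[[0,0,0],0,0],[[0,0,0],0,0],[[0,0,0],0,0],[[0,0,0],0,0],[[0,0,0],0,0],[[0,0,0],0,0],[[0,0,0],0,0],[[0,0,0],0,0],[[0,0,0],0,0],[[0,0,0],0,0]]' 30;  python3 - <<'E'
from h import *
p,d=r.capture("wrist");cv2.imwrite("pics/w2.png",p[150:400,150:500,::-1])
E
```

```text
time_s: 6.5
position: [0.4498, 0.2553, 0.0149]
ee_rot: [180.0, -0.0, 90.0]
force: [0.1, -0.4, 0.3]
finger_gap: 0.0008
grasp_force: 0.0
```

View pics/w2.png

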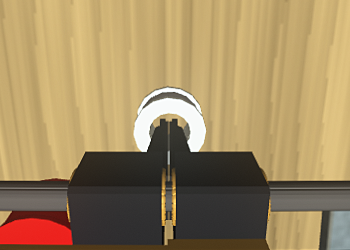

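The fingers have closed with no grip again, and seem to lie over the front of spool_a (crop centre (170,120)). I'll check finger and spool depths.

```bash
python3 - <<'E'
from h import *
print("wrist",[*white("wrist",(320,265,50),.024)[:3]])
P=r.camera_params("wrist");p,d=r.capture("wrist")
for v in range(230,340,8):
    uv=np.array([(320,v),(310,v),(330,v),(292,v)]);W=back(P,uv,d=d[uv[:,1],uv[:,0]]);print(v,W.round(3).tolist(),p[v,310])
o=r.get_obs();print(proj(P,[o['position'],o['position']-[0,0,.011],[.4499,.2553,0.024],[.4499,.2553,0.0]]))
E
```

```text
wrist [array([0.4498, 0.2565]), 0.0417, np.float64(0.0233)]
230 [[0.45, 0.28, -0.0], [0.444, 0.281, 0.0], [0.456, 0.28, -0.0], [0.433, 0.281, -0.0]] [188 163 112]
238 [[0.45, 0.276, 0.003], [0.444, 0.275, -0.001], [0.457, 0.275, -0.0], [0.433, 0.275, -0.0]] [120 109  85]
246 [[0.45, 0.275, 0.014], [0.444, 0.273, 0.009], [0.456, 0.273, 0.009], [0.433, 0.27, -0.001]] [99 94 86]
254 [[0.45, 0.273, 0.023], [0.445, 0.273, 0.024], [0.456, 0.273, 0.024], [0.433, 0.266, 0.004]] [248 250 250]
262 [[0.45, 0.268, 0.023], [0.444, 0.268, 0.023], [0.456, 0.268, 0.023], [0.434, 0.268, 0.023]] [248 251 250]
270 [[0.45, 0.254, -0.0], [0.445, 0.267, 0.033], [0.457, 0.254, -0.0], [0.434, 0.264, 0.024]] [53 53 47]
278 [[0.45, 0.266, 0.04], [0.445, 0.268, 0.044], [0.455, 0.267, 0.043], [0.434, 0.258, 0.023]] [58 57 50]
286 [[0.45, 0.266, 0.05], [0.445, 0.267, 0.052], [0.455, 0.267, 0.052], [0.434, 0.253, 0.023]] [54 52 46]
294 [[0.45, 0.266, 0.06], [0.445, 0.268, 0.063], [0.454, 0.268, 0.063], [0.434, 0.249, 0.024]] [51 50 45]
302 [[0.45, 0.266, 0.068], [0.447, 0.291, 0.116], [0.452, 0.291, 0.115], [0.442, 0.292, 0.116]] [50 49 45]
310 [[0.45, 0.266, 0.075], [0.447, 0.291, 0.12], [0.452, 0.291, 0.12], [0.442, 0.291, 0.119]] [46 46 41]
318 [[0.45, 0.267, 0.082], [0.447, 0.291, 0.124], [0.452, 0.291, 0.124], [0.442, 0.291, 0.124]] [41 40 37]
326 [[0.45, 0.266, 0.087], [0.447, 0.291, 0.127], [0.452, 0.291, 0.127], [0.442, 0.291, 0.127]] [32 33 33]
334 [[0.45, 0.286, 0.124], [0.447, 0.291, 0.131], [0.452, 0.291, 0.131], [0.443, 0.291, 0.131]] [25 27 28]
[[319.2800026  277.1202412 ]
 [319.21321269 270.13395542]
 [319.5849072  283.46523879]
 [319.40930706 267.80869813]]
```

```bash
python3 -m jog '[[[0,0,-0.05],0,0],[[0,0,-0.1],0,0],[[0,0,-0.15],0,0],[[0,0,-0.2],0,0],[[0,0,-0.2],0,0.3],[[0,0,-0.2],0,0.65],[[0,0,-0.2],0,0.65],[[0,0,-0.2],0,0.65],[[0,0,-0.2],0,0.65],[[0,0,-0.2],0,0.65]]' 30;  python3 - <<'E'
from h import *
P=r.camera_params("wrist");p,d=r.capture("wrist");o=r.get_obs();cv2.imwrite("pics/w3.png",p[:,:,::-1])
v,u=np.indices(d.shape);W=back(P,np.c_[u.ravel(),v.ravel()],d=d.ravel()).reshape(480,640,3)-o['position']
m=(v<400)&(W[...,2]>-.05)&(d>0)&(abs(W[...,1])<.03)&(abs(W[...,0])<.07)
print(o['position'],o['finger_gap'],m.sum())
for s in(-1,1):
    k=m&(W[...,0]*s>0);print(s,np.percentile(W[k],[0,5,50,95,100],axis=0).round(4).tolist())
E
```

```text
time_s: 7.9
position: [0.4497, 0.2553, 0.1147]
ee_rot: [-180.0, 0.0, 90.0]
force: [-0.8, 0.5, 0.7]
finger_gap: 0.0552
grasp_force: 0.0
[0.44971983 0.2552963  0.11475481] 0.05833864429292672 22949
-1 [[-0.07, -0.0114, 0.0154], [-0.063, 0.0002, 0.0416], [-0.0305, 0.0239, 0.112], [-0.0058, 0.0296, 0.1212], [-0.0, 0.03, 0.1315]]
1 [[0.0, -0.0117, 0.0159], [0.0057, 0.0004, 0.0418], [0.0295, 0.0239, 0.1121], [0.0626, 0.0296, 0.1216], [0.07, 0.03, 0.1316]]
```

View pics/w3.png

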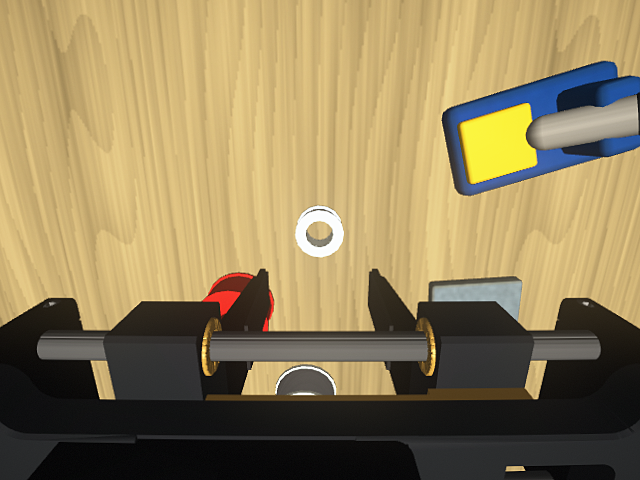

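The fingers measure about 15 mm above the reported TCP, so the tips are some 26 mm higher than documented. That explains them closing over the spool without touching it. I'll go deeper, aiming for tips about 6 mm above the bench.

```bash
python3 -m jog '[[[0,0,0.08],0,0.65],[[0,0,0.15],0,0.65],[[0,0,0.2],0,0.65],[[0,0,0.215],0,0.65],[[0,0,0.225],0,0.65],[[0,0,0.235],0,0.65],[[0,0,0.242],0,0.65],[[0,0,0.248],0,0.65],[[0,0,0.248],0,0.65],[[0,0,0.248],0,0.65]]' 25
```

```text
time_s: 9.2
position: [0.4499, 0.2554, -0.009]
ee_rot: [180.0, -0.0, 90.0]
force: [-0.2, 0.2, -0.1]
finger_gap: 0.0619
grasp_force: 0.0
```

```bash
python3 -m jog '[[[0,0,0],0,0],[[0,0,0],0,0],[[0,0,0],0,0],[[0,0,0],0,0],[[0,0,0],0,0],[[0,0,0],0,0],[[0,0,0],0,0],[[0,0,0],0,0],[[0,0,0],0,0],[[0,0,0],0,0]]' 25
```

```text
time_s: 10.45
position: [0.4498, 0.2553, -0.0091]
ee_rot: [180.0, -0.0, 90.0]
force: [0.1, -0.4, 2.0]
finger_gap: 0.0415
grasp_force: 25.0
```

```bash
python3 -m jog '[[[0,0,-0.05],0,0],[[0,0,-0.12],0,0],[[0,0,-0.16],0,0],[[-0.04,0.06,-0.16],0,0],[[-0.09,0.14,-0.16],0,0],[[-0.14,0.22,-0.16],0,0],[[-0.18,0.28,-0.16],0,0],[[-0.193,0.306,-0.16],0,0],[[-0.193,0.306,-0.16],0,0],[[-0.193,0.306,-0.16],0,0]]' 25; python3 - <<'E'
from h import *
p,d=r.capture("wrist");cv2.imwrite("pics/w4.png",p[:,:,::-1])
p,d=r.capture("side");cv2.imwrite("pics/s4.png",p[:,:,::-1])
cv2.imwrite("pics/ws4.png",np.hstack([cv2.imread("pics/w4.png")[200:440,200:500],cv2.imread("pics/s4.png")[180:420,120:460]]))
E
```

```text
time_s: 11.7
position: [0.6015, 0.1595, 0.0704]
ee_rot: [-179.9, -0.0, 90.0]
force: [-0.5, -0.5, -0.6]
finger_gap: 0.041
grasp_force: 25.0
```

View pics/ws4.png

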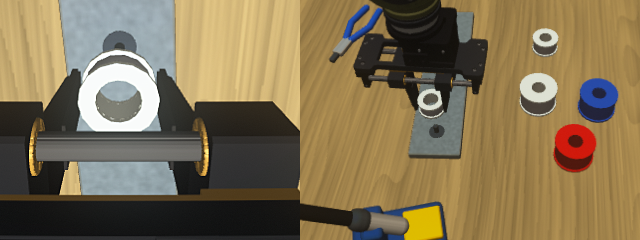

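spool_a is held level between the fingers (left half, (118,100)), with post_4's disc visible beyond it at (118,42). I'll check the alignment numerically in the wrist camera.

```bash
python3 - <<'E'
from h import *
P=r.camera_params("wrist");p,d=r.capture("wrist");o=r.get_obs()['position']
v,u=np.indices(d.shape);W=back(P,np.c_[u.ravel(),v.ravel()],d=d.ravel()).reshape(480,640,3)
m=(p.min(2)>150)&(abs(u-318)<50)&(abs(v-300)<50)&(d>0)&(W[...,2]>.04)
zt=np.percentile(W[m][:,2],[5,50,90]);w=back(P,np.c_[u[m],v[m]],z=zt[1])
print("spool z",zt,cv2.minEnclosingCircle(w[:,:2].astype(np.float32)),"tcp",o)
m=(p.max(2)<75)&(abs(u-318)<25)&(v>215)&(v<260)&(W[...,2]<.04)&(d>0)
print("post",m.sum(),W[m].min(0),W[m].max(0),proj(P,[[.6026,.1589,.015],[.6026,.1589,.033]]))
E
```

```text
spool z [0.08281641 0.10288395 0.10371243] ((0.6008758544921875, 0.16401338577270508), 0.023696286603808403) tcp [0.60178467 0.15950433 0.07079832]
post 43 [0.59783542 0.1609298  0.01488244] [0.60527388 0.16402435 0.0280927 ] [[320.31342324 248.47319539]
 [320.46856628 256.60045643]]
```

```bash
python3 -m jog '[[[0,0.001,0.04],0,0],[[0,0.001,0.08],0,0],[[0,0.001,0.1],0,0],[[0,0.001,0.115],0,0],[[0,0.001,0.123],0,0],[[0,0.001,0.127],0,0],[[0,0.001,0.127],0,0],[[0,0.001,0.127],0,0],[[0,0.001,0.127],0,0.65],[[0,0.001,0.127],0,0.65]]' 25
```

```text
time_s: 13.1
position: [0.6035, 0.1588, 0.0077]
ee_rot: [180.0, -0.0, 90.0]
force: [0.1, -0.4, 0.8]
finger_gap: 0.0561
grasp_force: 0.0
```

```bash
python3 -m jog '[[[0,0,-0.05],0,0.65],[[0,0,-0.12],0,0.65],[[0,0,-0.2],0,0.75],[[-0.08,-0.06,-0.2],0,0.75],[[-0.17,-0.13,-0.2],0,0.75],[[-0.26,-0.2,-0.2],0,0.75],[[-0.35,-0.27,-0.2],0,0.75],[[-0.42,-0.33,-0.2],0,0.75],[[-0.443,-0.353,-0.2],0,0.75],[[-0.443,-0.353,-0.2],0,0.75]]' 25;python3 - <<'E'
from h import *
print("top a",white("top",(230,178,18),.039,"pics/t2.png")[:3])
print("wrist b",white("wrist",(320,228,45),.030,"pics/w5.png")[:3], r.get_obs()['position'])
E
```

```text
time_s: 14.35
position: [0.4268, -0.063, 0.1077]
ee_rot: [179.9, -0.0, 89.9]
force: [0.9, 0.4, 0.6]
finger_gap: 0.0713
grasp_force: 0.0
top a (array([0.6028, 0.1584]), 0.0421, np.float64(0.0393))
wrist b (array([ 0.4272, -0.0618]), 0.0501, np.float64(0.0294)) [ 0.42749019 -0.06219783  0.10772312]
```

spool_a is seated at (0.6028, 0.1584) with its top at 0.039. Next is b.

```bash
python3 -m jog '[[[0,0,0.08],0,0.75],[[0,0,0.15],0,0.75],[[0,0,0.2],0,0.75],[[0,0,0.22],0,0.75],[[0,0,0.23],0,0.75],[[0,0,0.23],0,0.75],[[0,0,0.23],0,0],[[0,0,0.23],0,0],[[0,0,0.23],0,0],[[0,0,0.23],0,0]]' 25
python3 -m jog '[[[0,0,0],0,0],[[0,0,0],0,0],[[0,0,0],0,0],[[0,0,0],0,0],[[0,0,0],0,0],[[0,0,0],0,0],[[0,0,0],0,0],[[0,0,0],0,0],[[0,0,0],0,0],[[0,0,0],0,0]]' 25
```

```text
time_s: 15.7
position: [0.4272, -0.0629, -0.007]
ee_rot: [179.9, 0.0, 90.0]
force: [-0.0, -1.0, 2.9]
finger_gap: 0.0496
grasp_force: 25.0
time_s: 16.95
position: [0.4271, -0.0629, -0.0071]
ee_rot: [180.0, 0.0, 90.0]
force: [-0.9, -0.8, 5.2]
finger_gap: 0.0502
grasp_force: 25.0
```

```bash
python3 -m jog '[[[0,0,-0.05],0,0],[[0,0,-0.12],0,0],[[0,0,-0.16],0,0],[[0.06,0.08,-0.16],0,0],[[0.12,0.16,-0.16],0,0],[[0.18,0.24,-0.16],0,0],[[0.24,0.32,-0.16],0,0],[[0.274,0.362,-0.16],0,0],[[0.274,0.362,-0.16],0,0],[[0.274,0.362,-0.16],0,0]]' 25
python3 -m jog '[[[0,0,0],0,0],[[0,0,0.04],0,0],[[0,0,0.08],0,0],[[0,0,0.105],0,0],[[0,0,0.12],0,0],[[0,0,0.127],0,0],[[0,0,0.127],0,0],[[0,0,0.127],0,0],[[0,0,0.127],0,0.75],[[0,0,0.127],0,0.75]]' 25
```

```text
time_s: 18.2
position: [0.6063, 0.0738, 0.0712]
ee_rot: [-179.9, 0.0, 90.0]
force: [-0.1, 0.0, -1.6]
finger_gap: 0.0499
grasp_force: 25.0
time_s: 19.45
position: [0.6082, 0.0742, 0.0095]
ee_rot: [179.9, -0.0, 90.0]
force: [-0.1, -0.3, -0.0]
finger_gap: 0.0647
grasp_force: 0.0
```

```bash
python3 -m jog '[[[0,0,-0.05],0,0.75],[[0,0,-0.12],0,0.8],[[0,0,-0.2],0,0.85],[[-0.1,-0.053,-0.2],0,0.85],[[-0.21,-0.112,-0.2],0,0.85],[[-0.32,-0.17,-0.2],0,0.85],[[-0.43,-0.23,-0.2],0,0.85],[[-0.54,-0.288,-0.2],0,0.85],[[-0.64,-0.341,-0.2],0,0.85],[[-0.64,-0.341,-0.2],0,0.85]]' 25;python3 - <<'E'
from h import *
print("top b",white("top",(268,178,18),.045)[:3])
print("wrist c",white("wrist",(320,228,50),.036)[:3], r.get_obs()['position'])
E
```

```text
time_s: 20.7
position: [0.4358, -0.2486, 0.1095]
ee_rot: [180.0, 0.1, 89.6]
force: [-0.3, 0.8, 0.2]
finger_gap: 0.0808
grasp_force: 0.0
top b (array([0.6074, 0.0743]), 0.0499, np.float64(0.0451))
wrist c (array([ 0.4382, -0.2453]), 0.0582, np.float64(0.0354)) [ 0.43708452 -0.24592974  0.10914544]
```

b is seated at (0.6074, 0.0743), top 0.045. Now c.

```bash
python3 -m jog '[[[0,0,0.08],0,0.85],[[0,0,0.15],0,0.85],[[0,0,0.2],0,0.85],[[0,0,0.22],0,0.85],[[0,0,0.229],0,0.85],[[0,0,0.229],0,0.85],[[0,0,0.229],0,0],[[0,0,0.229],0,0],[[0,0,0.229],0,0],[[0,0,0.229],0,0]]' 30
python3 -m jog '[[[0,0,0],0,0],[[0,0,0],0,0],[[0,0,0],0,0],[[0,0,0],0,0],[[0,0,0],0,0],[[0,0,0],0,0],[[0,0,0],0,0],[[0,0,0],0,0],[[0,0,0],0,0],[[0,0,0],0,0]]' 30
```

```text
time_s: 22.05
position: [0.4376, -0.2461, -0.0051]
ee_rot: [179.9, 0.0, 90.0]
force: [1.1, 0.7, 1.2]
finger_gap: 0.0571
grasp_force: 30.0
time_s: 23.3
position: [0.4376, -0.2461, -0.0051]
ee_rot: [179.9, 0.0, 90.0]
force: [0.2, 0.7, 6.1]
finger_gap: 0.0573
grasp_force: 30.0
```

```bash
python3 -m jog '[[[0,0,-0.05],0,0],[[0,0,-0.12],0,0],[[0,0,-0.16],0,0],[[0.08,0.06,-0.16],0,0],[[0.18,0.134,-0.16],0,0],[[0.28,0.21,-0.16],0,0],[[0.38,0.284,-0.16],0,0],[[0.44,0.33,-0.16],0,0],[[0.471,0.351,-0.16],0,0],[[0.471,0.351,-0.16],0,0]]' 30
python3 -m jog '[[[0,0,0],0,0],[[0,0,0.04],0,0],[[0,0,0.08],0,0],[[0,0,0.105],0,0],[[0,0,0.12],0,0],[[0,0,0.127],0,0],[[0,0,0.127],0,0],[[0,0,0.127],0,0],[[0,0,0.127],0,0.8],[[0,0,0.127],0,0.8]]' 30
```

```text
time_s: 24.55
position: [0.6117, -0.0098, 0.073]
ee_rot: [-179.8, 0.0, 90.1]
force: [0.1, 0.5, -2.5]
finger_gap: 0.057
grasp_force: 30.0
time_s: 25.8
position: [0.6134, -0.0103, 0.0118]
ee_rot: [179.9, 0.0, 90.0]
force: [-0.5, -0.7, 0.4]
finger_gap: 0.0712
grasp_force: 0.0
```

```bash
python3 -m jog '[[[0,0,-0.05],0,0.85],[[0,0,-0.12],0,0.88],[[0,0,-0.2],0,0.88],[[0.03,-0.07,-0.2],0,0.88],[[0.07,-0.15,-0.2],0,0.88],[[0.11,-0.24,-0.2],0,0.88],[[0.15,-0.32,-0.2],0,0.88],[[0.165,-0.357,-0.2],0,0.88],[[0.165,-0.357,-0.2],0,0.88],[[0.165,-0.357,-0.2],0,0.88]]' 30;python3 - <<'E'
from h import *
print("top c",white("top",(305,176,19),.051)[:3])
print("wrist d",white("wrist",(320,228,55),.042)[:3], r.get_obs()['position'])
E
```

```text
time_s: 27.05
position: [0.4352, 0.0721, 0.1116]
ee_rot: [179.9, 0.0, 90.0]
force: [0.8, -0.3, 0.3]
finger_gap: 0.0837
grasp_force: 0.0
top c (array([ 0.6125, -0.0104]), 0.0579, np.float64(0.0513))
wrist d (array([0.4352, 0.073 ]), 0.0663, np.float64(0.0414)) [0.4351591  0.07192477 0.11121783]
```

c is seated (top 0.051). Last one is d.

```bash
python3 -m jog '[[[0,0,0.08],0,0.88],[[0,0,0.15],0,0.88],[[0,0,0.2],0,0.88],[[0,0,0.22],0,0.88],[[0,0,0.23],0,0.88],[[0,0,0.23],0,0.88],[[0,0,0.23],0,0],[[0,0,0.23],0,0],[[0,0,0.23],0,0],[[0,0,0.23],0,0]]' 35
python3 -m jog '[[[0,0,0],0,0],[[0,0,0],0,0],[[0,0,0],0,0],[[0,0,0],0,0],[[0,0,0],0,0],[[0,0,0],0,0],[[0,0,0],0,0],[[0,0,0],0,0],[[0,0,0],0,0],[[0,0,0],0,0]]' 35
```

```text
time_s: 28.4
position: [0.435, 0.0723, -0.0034]
ee_rot: [179.9, 0.0, 90.0]
force: [0.7, -0.0, 3.8]
finger_gap: 0.0654
grasp_force: 35.0
time_s: 29.65
position: [0.435, 0.0723, -0.0034]
ee_rot: [179.9, 0.0, 90.0]
force: [0.4, -0.1, 5.7]
finger_gap: 0.0656
grasp_force: 35.0
```

```bash
python3 -m jog '[[[0,0,-0.05],0,0],[[0,0,-0.12],0,0],[[0,0,-0.2],0,0],[[-0.07,0.07,-0.2],0,0],[[-0.14,0.15,-0.2],0,0],[[-0.21,0.23,-0.2],0,0],[[-0.28,0.31,-0.2],0,0],[[-0.335,0.367,-0.2],0,0],[[-0.335,0.367,-0.2],0,0],[[-0.335,0.367,-0.2],0,0]]' 35
python3 -m jog '[[[0,0,0.03],0,0],[[0,0,0.08],0,0],[[0,0,0.12],0,0],[[0,0,0.145],0,0],[[0,0,0.16],0,0],[[0,0,0.167],0,0],[[0,0,0.167],0,0],[[0,0,0.167],0,0],[[0,0,0.167],0,0.85],[[0,0,0.167],0,0.85]]' 35
```

```text
time_s: 30.9
position: [0.6159, -0.0947, 0.0938]
ee_rot: [-179.8, -0.1, 90.0]
force: [0.3, 0.1, -3.6]
finger_gap: 0.0653
grasp_force: 35.0
time_s: 32.15
position: [0.6186, -0.0955, 0.0135]
ee_rot: [179.9, 0.0, 90.0]
force: [-0.4, -0.8, 0.1]
finger_gap: 0.0783
grasp_force: 0.0
```

Back away upwards, then toward the robot, and check.

```bash
python3 -m jog '[[[0,0,-0.04],0,0.85],[[0,0,-0.1],0,0.85],[[0,0,-0.2],0,0.85],[[0,0,-0.3],0,0.85],[[0,-0.1,-0.3],0,0.85],[[0,-0.2,-0.3],0,0.85],[[0,-0.3,-0.3],0,0.85],[[0,-0.4,-0.3],0,0.85],[[0,-0.44,-0.3],0,0.85],[[0,-0.44,-0.3],0,0.85]]' 35;python3 - <<'E'
from h import *
for n,c,z in[("a",(230,178,18),.039),("b",(268,178,18),.045),("c",(305,176,19),.051),("d",(343,172,22),.057)]:
    print(n,white("top",c,z,"pics/end.png")[:3])
p,d=r.capture("side");cv2.imwrite("pics/ends.png",p[:,:,::-1])
E
```

```text
time_s: 33.4
position: [0.3975, -0.0954, 0.1641]
ee_rot: [179.8, 0.1, 89.9]
force: [1.0, 0.2, 0.2]
finger_gap: 0.081
grasp_force: 0.0
a (array([0.6028, 0.1584]), 0.0421, np.float64(0.0394))
b (array([0.6074, 0.0743]), 0.0499, np.float64(0.045))
c (array([ 0.6125, -0.0104]), 0.0579, np.float64(0.0512))
d (array([ 0.6177, -0.0956]), 0.0658, np.float64(0.0574))
```

View pics/ends.png

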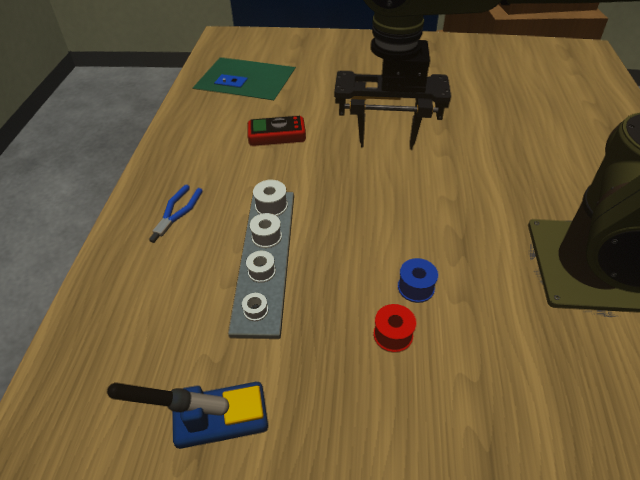

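The four spools sit flat on the rack, smallest at (254,306) by the iron stand up to largest at (270,195). The arm is clear, and the stand and multimeter are unmoved.

```bash
python3 -c "
from rig import r
print(r.finish_job())"
```

```text
the job is handed in; nothing more can be done
None
```

The four spools are flat over their posts in size order, smallest nearest the iron stand; the stand and multimeter were not touched, and I handed the job in after about 34 s of robot time.

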